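# Put away the two piles of printer spares

### The arm

A 7-joint arm with a two-finger parallel gripper is mounted at the origin on the work surface. World frame = base frame: x ahead of the robot, y to its left, z up, the work surface at z = 0. Lengths are in m, angles in rad, forces in N, time in s.
With the tool pointing down it reaches from about 0.4 to 0.85 m from the base axis. Payload 10.4 kg.
Tool frame: the origin (TCP) lies between the finger pads; the fingertips stand 22 mm ahead of it and the grasp point (between the pads) lies 3 mm ahead of it; z points along the fingers, y is the line along which they close (so a half turn about z gives the same grasp; the last joint's range is limited). The gripper opens to 85 mm and grips with 20 to 120 N. Pads are 22 mm wide; open, the fingers measure 114 mm over their backs; the gripper's body (76 mm by 85 mm) begins 54 mm behind the grasp point. The pads swing forward as they close: fully open they stand 13 mm farther back than shut.
Start: joints at [-1.172, 0.332, -0.065, 1.46, 0.022, 1.35, -0.088], TCP at [0.256, 0.57, 0.253] pointing down, gripper open.
Joint ranges: [-2.6, 2.6], [-0.5, 2.12], [-1.47, 1.34], [0.16, 2.42], [-1.27, 4.41], [0.06, 2.06], [-2.6, 2.6]. Speed limits (rad/s): [2.22, 2.22, 2.79, 2.79, 3.14, 3.14, 3.14].

### API

Orientations are given as a unit quaternion [x, y, z, w].
In Python, from workcell import manip, camera, ticket, boxes_of, outline_of gives the robot as it stands.
- The arm moves only by the tool carry_out, never from a script. Its argument "deltas" is a list of rows, each a list of 5 numbers: the shift along the tool's x, y, z as a fraction of full scale, then the turn about the tool's z as a fraction of full scale, then the opening, from -1 (shut) to 1 (fully open), so that 0 is half open. In form: [[tx, ty, tz, spin, gripper], ...]. A call has 1 to 20 rows; each row is the pose to reach, as a shift and turn from the pose commanded when the call began, along the tool's axes at that moment; what a row does not reach only later rows make up. Full scale, the value 1, is 150 mm for a shift and 30 degrees for a turn. A row lasts 1/8 s, in which the tool goes at most 62.5 mm and 10.7 degrees, less where a joint would pass 70% of its speed; a pose out of reach is approached as far as the arm can. A call with a number of a shift or a turn outside -1 to 1 is refused whole. A call with a gripper value outside its range is refused whole. The fingers move at their own pace and stop on an object; "force" is the grip in N (left out, the last holds). Time passes only in rows, so rows that repeat a pose let the fingers close. It gives the time, the measured TCP pose, the force, the opening and the grip force at its end, in the units of the state.
- manip.get_obs(): the state, without advancing time (a new reading comes with each control period).
- camera(name): name is "scene" or "top"; returns a dict with "img" (384x512x3 uint8, red, green, blue), "depth" (384x512 float32, m along the optical axis (not along the pixel's ray), 0 where there is no reading), "vertical_fov" (degrees; the focal length in pixels is half the picture's height over the tangent of half this angle, whatever the lens; pixels are square), "cx", "cy" (the principal point, pixels), "k1" (the pictures are not rectified: a ray, as slopes to the right and down, at radius r is drawn at 1 + k1 r^2 times it, then the intrinsics apply), "R" (3x3) and "t" (3): a world point X has camera coordinates R X + t. Camera axes: x right, y down, z forward; pixel columns grow to the right and rows downward; lengths in m; the calibration is good to about 2 mm. A picture is of the moment at which its call begins.
- ticket.hand_in(): hands the job in; it is judged then, once.
Trained networks look in a picture, given as the dict that the camera call returned (one of the last four; its "shot" number tells which), for a name from the list of things; names that differ only in an ending like _2 or _b are one class to them, and where a whole thing is asked for, a point or a joint stands for the part that bears it (a point fixed in the world has none). Each returns a list of dicts, best first, with "conf" (0 to 1); they miss things now and then, are a little off and sometimes report something else, mostly with a low value. They report only what shows in the picture. A call takes as long as a camera call. They do not tell look-alikes from the thing itself.
- boxes_of(query, picture): "position" ([x, y, z] in m, in world coordinates, good to about 4 mm: the middle of the surface that is visible of it).
- outline_of(query, picture): "region" (384x512 bool, what is visible of it).
The state is a dict: "clock": time; "joint_pos": joint angles; "joint_velocities": joint speeds; "tau": joint torques, N m; "position": TCP position; "ee_rot": TCP orientation; "ft_force": force on the tool from outside, world axes, zero at the start; "torque": the same for the moment, N m; "grip_width": opening from 0.0 (shut) to 1.0 (fully open); "grasp_force": force on a finger pad.
Only numpy, scipy, OpenCV 4.12 (cv2) and the standard library are available. Lean on these libraries where they do the work, as an engineer would, in place of code of your own. Each camera call takes 0.05 s, during which the arm holds its last target. There are 200 camera calls.

### The job

Take the two piles of printer spares on the service bench apart and set each part upright, as it stands now, flat inside the shallow tray made for it: the power-supply module in the wide oblong tray, the power adapter in the narrow oblong tray, the fan in the large square tray, the motor in the small square tray and the roller in the round tray. Set the parts down rather than dropping or knocking them off the piles.

Things in the scene. Friction and masses are not known exactly. Their poses are not given: they have to be found in the camera images.
- psu_mid (a point): Power-supply module: bare aluminium box with rows of small dark vent holes on top, 64 mm wide (own x) by 120 mm long (own y) by 38 mm high, 0.35 kg or so. Lies at the bottom of one of the two piles. This point is at the centre of its body, 19 mm above its underside and 19 mm below its top; its own z axis points up.
- adapter_mid (a point): Power adapter: plain black plastic brick with a small paper label on top, 44 mm wide (own x) by 130 mm long (own y) by 38 mm high, 0.3 kg or so. Lies at the bottom of the other pile. This point is at the centre of its body, 19 mm above its underside and 19 mm below its top; its own z axis points up.
- fan_mid (a point): Cooling fan: grey square plastic block with a round dark blade wheel and four corner screws on top, 60 x 60 x 38 mm high (sides along own x and y), 0.14 kg. Lies on the module or the adapter, turned a little, and carries the roller. This point is at the centre of its body, 19 mm above its underside and 19 mm below its top; its own z axis points up.
- motor_mid (a point): Stepper motor: square block with bright aluminium end plates and a dark middle, 42 x 42 x 38 mm high (sides along own x and y), 0.26 kg, with a thin brass shaft of 8 mm diameter standing up to 12 mm above the middle of its top. Stands on the module or the adapter, whichever does not carry the fan. This point is at the centre of its body, 19 mm above its underside and 19 mm below its top; its own z axis points up.
- roller_mid (a point): Paper pick-up roller standing on end: black rubber cylinder with a white hub, 40 mm diameter, 38 mm high, 0.06 kg. Stands on the fan at the start. This point is at the centre of its body, 19 mm above its underside and 19 mm below its top; its own z axis points up.
- place_wide (a point): Wide oblong tray, shallow grey plastic, for the power-supply module: inside 82 mm (own x) by 138 mm (own y). The point is in the middle of the tray, on the upper face of its floor, 3 mm above the bench; the lip round the floor is 3 mm thick and rises 4 mm above the floor. Fixed to the bench.
- place_narrow (a point): Narrow oblong tray, shallow grey plastic, for the power adapter: inside 62 mm (own x) by 148 mm (own y). The point is in the middle of the tray, on the upper face of its floor, 3 mm above the bench; the lip round the floor is 3 mm thick and rises 4 mm above the floor. Fixed to the bench.
- place_square (a point): Large square tray, shallow grey plastic, for the fan: inside 78 x 78 mm (sides along own x and y). The point is in the middle of the tray, on the upper face of its floor, 3 mm above the bench; the lip round the floor is 3 mm thick and rises 4 mm above the floor. Fixed to the bench.
- place_small (a point): Small square tray, shallow grey plastic, for the motor: inside 60 x 60 mm (sides along own x and y). The point is in the middle of the tray, on the upper face of its floor, 3 mm above the bench; the lip round the floor is 3 mm thick and rises 4 mm above the floor. Fixed to the bench.
- place_round (a point): Round tray, shallow grey plastic, for the roller: inside diameter 60 mm. The point is in the middle of the tray, on the upper face of its floor, 3 mm above the bench; the lip round the floor is 3 mm thick and rises 4 mm above the floor. Fixed to the bench.
Things that resemble listed ones, but are neither listed nor needed, are in the scene too. What is shaped like the part that bears fan_mid but purple is not meant.

How it is judged:
At the end, for the whole second after the job is handed in: Each of the five parts stands flat on the floor of its own tray, inside the lip: its centre within 15 mm horizontally of the tray's middle and 16.5 to 21.5 mm above the tray floor, tilted less than 0.08 rad, right way up, at rest (below 0.02 m/s) (horizontal distance between psu_mid and place_wide below 0.015 m and z of psu_mid in the frame of place_wide between 0.0165 and 0.0215 m and angle between each of psu_mid, adapter_mid, fan_mid, motor_mid, roller_mid's own z axis and vertical below 0.08 rad and linear speed of each of psu, adapter, fan, motor, roller below 0.02 m/s and horizontal distance between adapter_mid and place_narrow below 0.015 m and z of adapter_mid in the frame of place_narrow between 0.0165 and 0.0215 m and horizontal distance between fan_mid and place_square below 0.015 m and z of fan_mid in the frame of place_square between 0.0165 and 0.0215 m and horizontal distance between motor_mid and place_small below 0.015 m and z of motor_mid in the frame of place_small between 0.0165 and 0.0215 m and horizontal distance between roller_mid and place_round below 0.015 m and z of roller_mid in the frame of place_round between 0.0165 and 0.0215 m); the robot touches nothing.
It fails at once if the module is dropped: it falls freely, out of the fingers, faster than 0.7 m/s (a fall of some 25 mm) (linear speed of psu above 0.7 m/s and contact force between the fingers and psu below 0.05 N).
It fails at once if the adapter is dropped: it falls freely, out of the fingers, faster than 0.7 m/s (a fall of some 25 mm) (linear speed of adapter above 0.7 m/s and contact force between the fingers and adapter below 0.05 N).
It fails at once if the fan is dropped: it falls freely, out of the fingers, faster than 0.7 m/s (a fall of some 25 mm) (linear speed of fan above 0.7 m/s and contact force between the fingers and fan below 0.05 N).
It fails at once if the motor is dropped: it falls freely, out of the fingers, faster than 0.7 m/s (a fall of some 25 mm) (linear speed of motor above 0.7 m/s and contact force between the fingers and motor below 0.05 N).
It fails at once if the roller is dropped: it falls freely, out of the fingers, faster than 0.7 m/s (a fall of some 25 mm) (linear speed of roller above 0.7 m/s and contact force between the fingers and roller below 0.05 N).
It also fails if it takes over 128 s, if anything falls off the work surface, if the arm or the gripper's body presses on something with over 40 N, if the wrist force passes 120 N, or if a joint passes its speed limit or range.

## Working session

There is one attempt and no reset: what is moved stays moved. The work goes in short steps, Python scripts to look and compute and a tool call to move; the robot and the scene stay as the last step left them, time stands still between calls to the robot, and variables do not carry over. Pictures are saved under pics/ and viewed, at most 14 in all, crops included, and the job is handed in when it is done.

Besides the shell and the picture viewer there is one more tool, called after "Emit:" in YAML: its name, and indented under it one key for each argument. carry_out: Moves the arm, as the interface text tells. Its arguments: {"type":"object","properties":{"deltas":{"type":"array","items":{"type":"array","items":{"type":"number"}}},"force":{"type":"number"}},"required":["deltas"]}

```bash
mkdir -p pics; ls
python3 - <<'E'
from workcell import manip, camera, boxes_of
import cv2
o=manip.get_obs(); print({k:(v if not hasattr(v,'tolist') else v.tolist()) for k,v in o.items()})
for n in("scene","top"):
    p=camera(n); cv2.imwrite(f"pics/{n}0.png",p["img"][:,:,::-1]); print(n,p["vertical_fov"],p["k1"],p["t"],p["R"])
    for q in "psu_mid adapter_mid fan_mid motor_mid roller_mid place_wide place_narrow place_square place_small place_round".split():
        print(q,[(round(d["conf"],2),[round(float(x),3) for x in d["position"]]) for d in boxes_of(q,p)[:4]])
E
```

```text
pics
{'clock': 0.0, 'joint_pos': [-1.1716362061950312, 0.33286831717523174, -0.06467654418518828, 1.460964527179726, 0.021622017577900044, 1.349906377403615, -0.08854070380611485], 'joint_velocities': [-0.0018420455225964167, -0.00027459477959819505, 0.0007503994761591232, 6.342308675979396e-05, 0.0005448784771705968, -0.00028786079346697596, 0.00015697982558782902], 'tau': [-0.00024283876882691402, -62.54473686218262, 0.048863065894693136, -39.160248041152954, 0.016208267770707607, 0.010117915808223188, 5.892775334359612e-06], 'position': [0.25573213411340523, 0.5698962907786016, 0.2525070019639437], 'ee_rot': [0.20933836494499017, 0.9778429950033561, -0.0007178705703500632, -0.00010366710546527288], 'ft_force': [-0.3792013689275712, -0.36461642523793586, -0.25851866488137387], 'torque': [-0.07405258540086063, 0.08496108985166831, 0.00017170737076933518], 'grasp_force': 0.0, 'grip_width': 0.99697009713857}
scene 51.12699974024952 -0.1283952441635408 [-0.28594862 -0.26922189  1.42646283] [[ 0.51162548  0.85920251 -0.00322779]
 [ 0.59696278 -0.35816764 -0.71787978]
 [-0.6179602   0.36
[... 570 characters left out ...]
0.02856798 -0.99958339  0.00411338]
 [-0.99264513  0.0278849  -0.11780528]
 [ 0.1176415  -0.00744858 -0.9930282 ]]
psu_mid [(0.58, [0.478, -0.12, 0.04])]
adapter_mid [(0.89, [0.468, 0.176, 0.043]), (0.52, [0.64, 0.208, 0.003]), (0.19, [0.488, -0.142, 0.073])]
fan_mid [(0.68, [0.545, -0.019, 0.039]), (0.63, [0.489, -0.141, 0.078])]
motor_mid [(0.78, [0.468, 0.144, 0.075])]
roller_mid [(0.7, [0.475, -0.161, 0.112])]
place_wide [(0.94, [0.449, -0.364, 0.007])]
place_narrow [(0.8, [0.664, -0.225, 0.004])]
place_square [(0.96, [0.446, 0.356, 0.006])]
place_small [(0.89, [0.637, 0.207, 0.0]), (0.74, [0.663, -0.224, 0.003]), (0.56, [0.445, 0.354, 0.002])]
place_round [(0.79, [0.67, -0.021, 0.001])]
```

View pics/scene0.png

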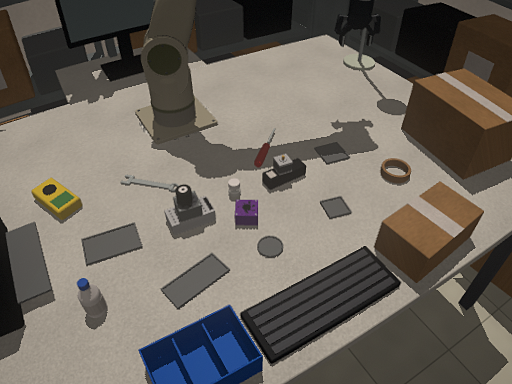

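View pics/top0.png

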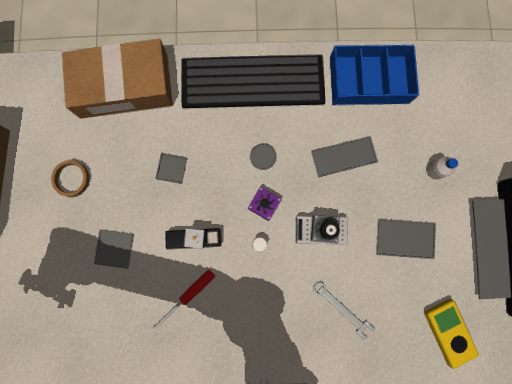

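Top view: the grey fan with the roller on it sits on the aluminium module at (322,229). The motor is on the black adapter at (193,238). The trays are wide (406,239), narrow (344,156), large square (114,249), small square (172,168) and round (263,156). There are two fan candidates: the grey one at (320,229) under the roller, and a purple one at (265,203). The grey one fits the description; the purple one is the excluded look-alike. I'll measure now and confirm with a crop.

```bash
cat > h.py <<'E'
from workcell import manip, camera, boxes_of, outline_of
import numpy as np, cv2
def K(p):
    f=192/np.tan(np.radians(p["vertical_fov"])/2); return np.array([[f,0,p["cx"]],[0,f,p["cy"]],[0,0,1.]])
def rays(p,uv):
    return cv2.undistortPoints(np.float64(uv).reshape(-1,1,2),K(p),np.array([p["k1"],0,0,0,0.])).reshape(-1,2) if 0 else undist(p,uv)
def undist(p,uv):
    k=K(p); d=(np.float64(uv)-k[:2,2])/k[0,0]; s=d.copy()
    for _ in range(20): s=d/(1+p["k1"]*(s**2).sum(1,keepdims=True))
    return s
def cloud(p):
    v,u=np.mgrid[:384,:512]; s=undist(p,np.c_[u.ravel(),v.ravel()]); z=p["depth"].ravel()[:,None]
    X=(np.c_[s*z,z]-p["t"])@p["R"]; X[z[:,0]==0]=np.nan
    return X.reshape(384,512,3)
def onplane(p,uv,z):
    s=undist(p,uv); d=np.c_[s,np.ones(len(s))]@p["R"]; c=-p["R"].T@p["t"]
    return c+d*((z-c[2])/d[:,2])[:,None]
def rect(xy):
    (c,s,a)=cv2.minAreaRect(np.float32(xy)*1000)
    b=cv2.boxPoints((c,s,a)); e=b[1]-b[0]; f=b[2]-b[1]
    l=e if np.hypot(*e)>np.hypot(*f) else f
    return np.round(np.array(c)/1000,4),np.round(sorted(s),1),round(float(np.degrees(np.arctan2(l[1],l[0]))%180),1)
def blob(X,x0,x1,y0,y1,z0,z1):
    m=(X[...,0]>x0)&(X[...,0]<x1)&(X[...,1]>y0)&(X[...,1]<y1)&(X[...,2]>z0)&(X[...,2]<z1)
    m=cv2.morphologyEx(m.astype(np.uint8),cv2.MORPH_OPEN,np.ones((2,2),np.uint8))
    n,l,s,_=cv2.connectedComponentsWithStats(m); 
    if n<2: return None
    return X[l==1+s[1:,4].argmax()]
E
python3 - <<'E'
from h import *
for n in("top","scene"):
    p=camera(n); X=cloud(p); print(n, "bench z",np.nanmedian(X[(abs(X[...,0]-.55)<.2)&(abs(X[...,1])<.4)][:,2]))
    for nm,w in dict(psu=(.40,.6,-.25,-.06,.025,.052),adapter=(.40,.6,.06,.25,.025,.052),fan=(.4,.6,-.25,-.06,.063,.09),motor=(.4,.6,.06,.25,.063,.083),shaft=(.4,.6,.06,.25,.084,.1),roller=(.4,.6,-.25,-.06,.1,.13),pfan=(.5,.62,-.07,.04,.025,.052)).items():
        b=blob(X,*w)
        if b is not None: print(nm,len(b),rect(b[:,:2]),"z",np.round(np.median(b[:,2]),4))
    for q in "place_wide place_narrow place_square place_small place_round".split():
        o=outline_of(q,p)
        for d in o[:1]:
            v,u=np.nonzero(d["region"]); P=onplane(p,np.c_[u,v],.005); print(q,round(d["conf"],2),rect(P[:,:2]),"mean",np.round(P.mean(0)[:2],4),"z",np.round(np.median(X[v,u,2]),4))
    if n=="top": cv2.imwrite("pics/crop.png",cv2.resize(p["img"][180:270,150:360,::-1],None,fx=3.8,fy=3.8,interpolation=cv2.INTER_CUBIC))
E
```

```text
top bench z 0.0008843491755659579
psu 437 (array([ 0.4616, -0.1177]), array([47.9, 92.5]), 44.7) z nan
adapter 365 (array([0.4693, 0.1938]), array([31.1, 68. ]), 117.4) z nan
fan 430 (array([ 0.4795, -0.1603]), array([61.3, 69.7]), 83.2) z nan
motor 343 (array([0.4653, 0.1466]), array([43.7, 44.4]), 83.4) z nan
shaft 9 (array([0.4658, 0.1444]), array([4.4, 5.5]), 88.1) z 0.0846
roller 271 (array([ 0.4752, -0.1683]), array([37. , 55.2]), 88.0) z nan
pfan 637 (array([ 0.5466, -0.024 ]), array([60.7, 63.3]), 148.4) z nan
place_wide 0.97 (array([ 0.4509, -0.3645]), array([ 91.8, 146.9]), 84.1) mean [ 0.451  -0.3651] z nan
place_narrow 0.57 (array([ 0.6618, -0.2224]), array([ 71. , 158.5]), 102.5) mean [ 0.6615 -0.2219] z nan
place_square 0.58 (array([0.4481, 0.3515]), array([82.8, 86.8]), 81.4) mean [0.4476 0.3514] z nan
place_small 0.84 (array([0.6434, 0.2084]), array([66.7, 67.1]), 78.1) mean [0.6433 0.2084] z nan
place_round 0.78 (array([ 0.6655, -0.0204]), array([65.3, 65.4]), 132.7) mean [ 0.666  -0.0212] z nan
scene bench z 0.0008000437632205933
psu 602 (array([ 0.4697, -0.1456]), 
[... 176 characters left out ...]
nan
motor 189 (array([0.4458, 0.1817]), array([ 52.4, 146.6]), 126.2) z 0.0747
shaft 4 (array([0.4703, 0.1478]), array([1.1, 8.8]), 120.4) z 0.0835
roller 182 (array([ 0.434 , -0.1297]), array([ 31.7, 146.4]), 146.9) z nan
pfan 442 (array([ 0.5354, -0.0095]), array([58.4, 96.9]), 148.9) z 0.0371
place_narrow 0.84 (array([ 0.6607, -0.2226]), array([ 73.6, 152.6]), 102.2) mean [ 0.6618 -0.2245] z nan
place_square 0.65 (array([0.45  , 0.3513]), array([88.8, 91.5]), 170.9) mean [0.4506 0.3501] z nan
place_small 0.86 (array([0.6434, 0.2064]), array([70. , 71.5]), 165.3) mean [0.6439 0.2061] z nan
place_round 0.79 (array([ 0.666 , -0.0203]), array([63.1, 63.7]), 149.0) mean [ 0.6669 -0.0203] z nan
```

View pics/crop.png

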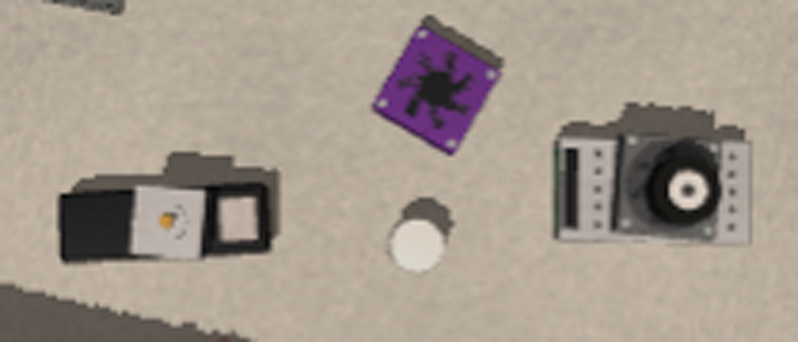

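The crop confirms it: the grey fan with corner screws is under the roller at top-view (331,230), and the purple one is standing alone. Next I'll refine the top parts.

```bash
sed -i 's/MORPH_OPEN,np.ones((2,2)/MORPH_OPEN,np.ones((3,3)/' h.py
cat >> h.py <<'E'
def topat(p,X,x,y,z,r=.045,tol=.006):
    "top face near (x,y) at height z: rect, mean, z"
    b=blob(X,x-r,x+r,y-r,y+r,z-tol,z+tol)
    return None if b is None else (len(b),rect(b[:,:2]),np.round(b.mean(0),4))
E
python3 - <<'E'
from h import *
for n in("top","scene"):
    p=camera(n); X=cloud(p)
    print(n,"cam",-p["R"].T@p["t"])
    for nm,a in dict(roller=(.478,-.165,.114),fan=(.48,-.16,.076),motor=(.466,.147,.076),psu=(.48,-.145,.038,.09),adapter=(.468,.165,.038,.09),wide=(.451,-.365,.006,.1,.0025)).items(): print(nm,topat(p,X,*a))
    # hub: bright pixels
    w=(p["img"].min(2)>190)&(X[...,2]>.1)&(abs(X[...,0]-.478)<.03)&(abs(X[...,1]+.165)<.03)
    if w.sum(): v,u=np.nonzero(w); print("hub",w.sum(),np.nanmean(X[w],0),onplane(p,[[u.mean(),v.mean()]],.114))
E
```

```text
top cam [0.44967096 0.02482053 1.14081285]
roller (256, (array([ 0.4775, -0.1597]), array([37.4, 38.9]), 87.7), array([ 0.4771, -0.1586,  0.1143]))
fan (401, (array([ 0.4812, -0.1549]), array([60.3, 60.8]), 82.9), array([ 0.4835, -0.1481,  0.0762]))
motor (316, (array([0.4679, 0.1452]), array([42.1, 42.4]), 173.8), array([0.468 , 0.1445, 0.0767]))
psu (403, (array([ 0.4816, -0.1125]), array([42.6, 63.9]), 178.2), array([ 0.481 , -0.1096,  0.0383]))
adapter (351, (array([0.4677, 0.1945]), array([42.5, 48.5]), 88.6), array([0.4679, 0.1942, 0.0381]))
wide (19, (array([ 0.4702, -0.3051]), array([8.2, 9.8]), 178.6), array([ 0.4705, -0.3052,  0.005 ]))
hub 30 [ 0.47784617 -0.16005369  0.11496636] [[ 0.47787081 -0.16022728  0.114     ]]
scene cam [ 1.1885113  -0.37190942  0.79885388]
roller (143, (array([ 0.4789, -0.1594]), array([35.2, 39. ]), 156.9), array([ 0.4797, -0.1602,  0.1137]))
fan (256, (array([ 0.4831, -0.1561]), array([58.9, 60.3]), 173.9), array([ 0.4931, -0.1569,  0.0756]))
motor (144, (array([0.4697, 0.1447]), array([42. , 43.4]), 174.0), array([0.4734, 0.1418, 0.0755]))
psu (262, (array([ 0.4803, -0.1775]), array([67. , 68.8]), 87.3), array([ 0.487 , -0.1915,  0.0382]))
adapter (172, (array([0.4707, 0.121 ]), array([43. , 66.2]), 89.6), array([0.4764, 0.1136, 0.0371]))
wide (36, (array([ 0.4481, -0.3951]), array([ 9.4, 35.7]), 177.7), array([ 0.4486, -0.3954,  0.0053]))
hub 8 [ 0.47647454 -0.15955895  0.11378873] [[ 0.47670694 -0.15962448  0.114     ]]
```

```bash
cat >> h.py <<'E'
from scipy.spatial.transform import Rotation as Ro
def state():
    o=manip.get_obs(); R=Ro.from_quat(o["ee_rot"]).as_matrix(); return o,np.array(o["position"]),R
def plan(x,y,z,thy,via=None):
    "deltas (units) to a target pose, split into calls of <=1 unit / 30 deg; thy = angle of tool y, deg"
    o,P,R=state(); th=np.degrees(np.arctan2(R[1,1],R[0,1])); d=np.array([x,y,z])-P
    s=(th-thy+90)%180-90
    print("t",round(o["clock"],2),"P",np.round(P,4),"thy",round(th,2),"tilt",round(np.degrees(np.arccos(-R[2,2])),2),"j7",round(o["joint_pos"][6],2),"w",round(o["grip_width"],3))
    u=R.T@d/.15; sp=s/30; n=max(1,int(np.ceil(max(abs(np.r_[u,sp])))))
    for k in range(n):
        a=np.radians(th-s*k/n); Rk=np.array([[-np.sin(a),np.cos(a),0],[np.cos(a),np.sin(a),0],[0,0,-1]])
        Rk[:,0]=np.cross(Rk[:,1],Rk[:,2]); print("call",k,np.round(Rk.T@d/n/.15,4),round(sp/n,4),"dist mm",round(1000*np.linalg.norm(d)/n))
E
python3 -c "
from h import *
plan(.4685,.145,.2,-6.1)"
```

```text
t 1.8 P [0.2559 0.5703 0.2533] thy 65.83 tilt 0.01 j7 -0.09 w 1.002
call 0 [-0.818  -0.6688  0.1185] 0.7993 dist mm 159
call 1 [-1.0192 -0.2786  0.1185] 0.7993 dist mm 159
call 2 [-1.0444  0.1596  0.1185] 0.7993 dist mm 159
```

Emit:
carry_out:
  deltas:
    - [-0.27,-0.22,0.04,0.27,1]
    - [-0.54,-0.45,0.08,0.53,1]
    - [-0.82,-0.67,0.12,0.8,1]
  force: 40

```text
clock: 2.17
position: [0.3275, 0.4267, 0.2352]
ee_rot: [0.41, 0.912, 0.0, -0.0]
ft_force: [1.0, 1.0, 0.3]
grip_width: 0.997
grasp_force: 0.0
```

Emit:
carry_out:
  deltas:
    - [-0.33,-0.09,0.04,0.27,1]
    - [-0.66,-0.19,0.08,0.53,1]
    - [-1,-0.28,0.12,0.8,1]

```text
clock: 2.55
position: [0.3962, 0.2869, 0.2174]
ee_rot: [0.591, 0.807, 0.0, -0.0]
ft_force: [0.2, 0.2, -0.7]
grip_width: 0.999
grasp_force: 0.0
```

Emit:
carry_out:
  deltas:
    - [-0.33,0.05,0.04,0.27,1]
    - [-0.66,0.11,0.08,0.53,1]
    - [-1,0.16,0.12,0.8,1]
    - [-1,0.16,0.12,0.8,1]

```text
clock: 3.05
position: [0.4657, 0.149, 0.1992]
ee_rot: [0.747, 0.665, -0.0, 0.0]
ft_force: [-0.5, 0.6, -0.6]
grip_width: 1.002
grasp_force: 0.0
```

```bash
python3 -c "
from h import *
plan(.4685,.145,.067,-6.1)"
```

```text
t 3.05 P [0.4657 0.149  0.1992] thy -6.64 tilt 0.05 j7 -0.5 w 1.002
call 0 [-0.0242  0.0213  0.8812] -0.018 dist mm 132
```

Emit:
carry_out:
  deltas:
    - [-0.02,0.02,0.3,-0.02,1]
    - [-0.02,0.02,0.6,-0.02,1]
    - [-0.02,0.02,0.8,-0.02,1]
    - [-0.02,0.02,0.88,-0.02,1]
    - [-0.02,0.02,0.88,-0.02,1]
    - [-0.02,0.02,0.88,-0.02,-0.2]
    - [-0.02,0.02,0.88,-0.02,-0.2]
    - [-0.02,0.02,0.88,-0.02,-0.2]
    - [-0.02,0.02,0.88,-0.02,-0.2]
    - [-0.02,0.02,0.88,-0.02,-0.2]
    - [-0.02,0.02,0.88,-0.02,-0.2]

```text
clock: 4.42
position: [0.468, 0.1501, 0.0683]
ee_rot: [0.741, 0.672, 0.001, 0.0]
ft_force: [-0.2, 0.2, 6.9]
grip_width: 0.482
grasp_force: 41.2
```

Emit:
carry_out:
  deltas:
    - [0,0,-0.05,0,-0.3]
    - [0,0,-0.15,0,-0.3]
    - [0,0,-0.4,0,-0.3]
    - [0,0,-0.4,0,-0.3]

```text
clock: 4.92
position: [0.4688, 0.1503, 0.1305]
ee_rot: [0.741, 0.672, 0.003, 0.001]
ft_force: [0.4, -0.5, -3.1]
grip_width: 0.486
grasp_force: 41.5
```

Run:
```python
from h import *
o,P,R=state(); print(o["ft_force"],o["grasp_force"])
p=camera("scene"); X=cloud(p); z=P[2]-.0683+.076
for t in (.075,.1,.12,.136): print(t,topat(p,X,P[0],P[1],t,.05))
plan(.6435,.2075+.005,.13,-13)
```

```text
[ 0.37856243 -0.48968637 -3.07943032] 41.500725746154785
0.075 None
0.1 None
0.12 (30, (array([0.4939, 0.1377]), array([ 8.1, 22.3]), 44.5), array([0.4938, 0.1382, 0.1203]))
0.136 (124, (array([0.474 , 0.1378]), array([28.9, 61.7]), 178.6), array([0.4741, 0.1358, 0.1368]))
t 4.97 P [0.4678 0.15   0.1287] thy -5.57 tilt 0.16 j7 -0.45 w 0.486
call 0 [ 0.2642  0.5627 -0.0042] 0.1239 dist mm 93
call 1 [ 0.3001  0.5444 -0.0042] 0.1239 dist mm 93
```

Emit:
carry_out:
  deltas:
    - [0.13,0.28,0,0.06,-0.3]
    - [0.26,0.56,0,0.12,-0.3]
    - [0.41,0.84,0,0.18,-0.3]
    - [0.56,1,0,0.25,-0.3]
    - [0.56,1,0,0.25,-0.3]

```text
clock: 5.6
position: [0.6248, 0.2203, 0.1252]
ee_rot: [0.783, 0.623, -0.001, -0.0]
ft_force: [-0.8, 0.1, -3.1]
grip_width: 0.485
grasp_force: 41.8
```

Run:
```python
from h import *
plan(.6435,.2125,.037,-13)
```

```text
t 5.6 P [0.6248 0.2203 0.1252] thy -12.99 tilt 0.12 j7 -0.5 w 0.485
call 0 [-0.0223  0.1332  0.5883] 0.0004 dist mm 91
```

Emit:
carry_out:
  deltas:
    - [-0.02,0.13,0.15,0,-0.3]
    - [-0.02,0.13,0.35,0,-0.3]
    - [-0.02,0.13,0.5,0,-0.3]
    - [-0.02,0.13,0.5,0,-0.3]
    - [-0.02,0.13,0.5,0,-0.3]

```text
clock: 6.22
position: [0.643, 0.2112, 0.0531]
ee_rot: [0.783, 0.622, 0.0, 0.0]
ft_force: [0.1, 0.8, -2.7]
grip_width: 0.482
grasp_force: 41.8
```

Run:
```python
from h import *
plan(.6435,.2125,.0345,-13)
p=camera("scene");X=cloud(p)
cv2.imwrite("pics/m1.png",cv2.resize(p["img"][140:240,270:400,::-1],None,fx=4,fy=4))
```

```text
t 6.22 P [0.643  0.2112 0.0531] thy -13.07 tilt 0.03 j7 -0.46 w 0.482
call 0 [0.0091 0.0012 0.1242] -0.0023 dist mm 19
```

View pics/m1.png

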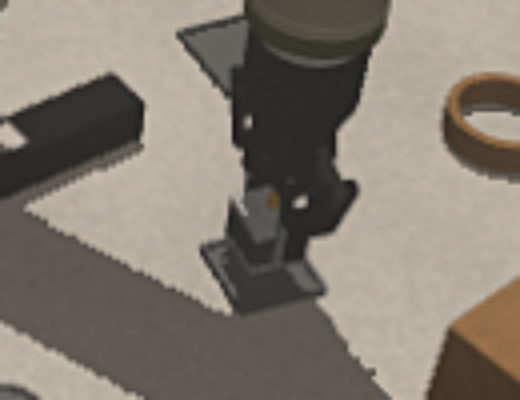

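The motor is over the small tray (crop about (260,270)), so I'll lower it and release.

Emit:
carry_out:
  deltas:
    - [0.01,0,0.06,0,-0.3]
    - [0.01,0,0.1,0,-0.3]
    - [0.01,0,0.12,0,-0.3]
    - [0.01,0,0.12,0,-0.3]
    - [0.01,0,0.12,0,-0.3]

```text
clock: 6.9
position: [0.6433, 0.2128, 0.0344]
ee_rot: [0.783, 0.622, 0.0, 0.0]
ft_force: [-0.4, 0.7, -2.8]
grip_width: 0.483
grasp_force: 42.0
```

Emit:
carry_out:
  deltas:
    - [0,0,0.01,0,-0.3]
    - [0,0,0.01,0,-0.3]
    - [0,0,0.01,0,0.2]
    - [0,0,0.01,0,0.5]
    - [0,0,0.01,0,1]
    - [0,0,-0.1,0,1]
    - [0,0,-0.4,0,1]
    - [0,0,-0.8,0,1]
    - [0,0,-1,0,1]

```text
clock: 8.02
position: [0.6446, 0.2129, 0.1896]
ee_rot: [0.783, 0.622, 0.003, 0.001]
ft_force: [-0.2, -0.4, -0.1]
grip_width: 1.001
grasp_force: 0.0
```

Run:
```python
from h import *
for n in("scene","top"):
    p=camera(n);X=cloud(p)
    print(n,topat(p,X,.6435,.2075,.041),topat(p,X,.469,.16,.038,.09))
plan(.4685,.165,.12,-1)
```

```text
scene (172, (array([0.6439, 0.2086]), array([43.8, 45. ]), 76.5), array([0.646 , 0.207 , 0.0404])) (465, (array([0.4692, 0.151 ]), array([ 47.6, 131.6]), 90.9), array([0.4718, 0.1489, 0.0369]))
top (298, (array([0.6424, 0.2088]), array([42.5, 43.6]), 77.5), array([0.6419, 0.2081, 0.0417])) (878, (array([0.4683, 0.1444]), array([ 44.1, 113.5]), 91.5), array([0.4686, 0.1429, 0.0382]))
t 8.12 P [0.6453 0.2132 0.1903] thy -13.08 tilt 0.47 j7 -0.49 w 0.999
call 0 [-0.29   -0.5376  0.2344] -0.2014 dist mm 98
call 1 [-0.2318 -0.5652  0.2344] -0.2014 dist mm 98
```

The motor is in its tray (offset about 1 mm). The adapter is next.

Emit:
carry_out:
  deltas:
    - [-0.15,-0.28,0.05,-0.12,1]
    - [-0.35,-0.55,0.1,-0.24,1]
    - [-0.5,-0.85,0.2,-0.36,1]
    - [-0.62,-1,0.3,-0.47,1]
    - [-0.62,-1,0.4,-0.47,1]
    - [-0.62,-1,0.4,-0.47,1]

```text
clock: 8.88
position: [0.476, 0.1562, 0.1238]
ee_rot: [0.701, 0.713, -0.0, -0.0]
ft_force: [1.0, 0.2, 0.6]
grip_width: 1.0
grasp_force: 0.0
```

Run:
```python
from h import *
plan(.4688,.151,.031,1)
```

```text
t 8.88 P [0.476  0.1562 0.1238] thy 1.0 tilt 0.06 j7 -0.33 w 1.0
call 0 [-0.0339 -0.0485  0.6184] -0.0 dist mm 93
```

Emit:
carry_out:
  deltas:
    - [-0.03,-0.05,0.2,0,1]
    - [-0.03,-0.05,0.4,0,1]
    - [-0.03,-0.05,0.55,0,1]
    - [-0.03,-0.05,0.62,0,1]
    - [-0.03,-0.05,0.62,0,1]
    - [-0.03,-0.05,0.62,0,-0.2]
    - [-0.03,-0.05,0.62,0,-0.2]
    - [-0.03,-0.05,0.62,0,-0.2]
    - [-0.03,-0.05,0.62,0,-0.2]
    - [-0.03,-0.05,0.62,0,-0.2]
    - [-0.03,-0.05,0.62,0,-0.2]
  force: 60

```text
clock: 10.25
position: [0.4692, 0.1518, 0.0322]
ee_rot: [0.701, 0.713, 0.001, 0.0]
ft_force: [-2.6, -0.7, 7.0]
grip_width: 0.503
grasp_force: 62.0
```

Emit:
carry_out:
  deltas:
    - [0,0,-0.05,0,-0.3]
    - [0,0,-0.2,0,-0.3]
    - [0,0,-0.5,0,-0.3]
    - [0,0,-0.8,0,-0.3]
    - [0,0,-1,0,-0.3]
    - [0,0,-1,0,-0.3]

```text
clock: 11.0
position: [0.4697, 0.1519, 0.1836]
ee_rot: [0.701, 0.713, 0.002, 0.0]
ft_force: [0.3, 0.2, -3.2]
grip_width: 0.502
grasp_force: 62.0
```

Run:
```python
from h import *
plan(.6615,-.2225,.18,12.4)
```

```text
t 11.0 P [0.4697 0.1519 0.1836] thy 1.03 tilt 0.25 j7 -0.35 w 0.502
call 0 [-0.8396  0.4113  0.008 ] -0.1264 dist mm 140
call 1 [-0.8649  0.3549  0.008 ] -0.1264 dist mm 140
call 2 [-0.8865  0.2969  0.008 ] -0.1264 dist mm 140
```

Emit:
carry_out:
  deltas:
    - [-0.2,0.1,0,-0.03,-0.3]
    - [-0.5,0.25,0,-0.08,-0.3]
    - [-0.84,0.41,0,-0.13,-0.3]

```text
clock: 11.38
position: [0.5321, 0.0259, 0.18]
ee_rot: [0.675, 0.738, -0.001, -0.001]
ft_force: [0.8, 0.5, -3.6]
grip_width: 0.504
grasp_force: 61.8
```

Emit:
carry_out:
  deltas:
    - [-0.3,0.12,0,-0.04,-0.3]
    - [-0.6,0.24,0,-0.08,-0.3]
    - [-0.87,0.36,0,-0.13,-0.3]

```text
clock: 11.75
position: [0.5972, -0.1004, 0.1796]
ee_rot: [0.65, 0.76, -0.001, -0.001]
ft_force: [0.8, 0.4, -2.8]
grip_width: 0.503
grasp_force: 61.7
```

Emit:
carry_out:
  deltas:
    - [-0.3,0.1,0,-0.04,-0.3]
    - [-0.6,0.2,0,-0.08,-0.3]
    - [-0.8,0.27,0,-0.12,-0.3]
    - [-0.87,0.3,0,-0.12,-0.3]
    - [-0.87,0.3,0,-0.12,-0.3]

```text
clock: 12.38
position: [0.6614, -0.2208, 0.1798]
ee_rot: [0.627, 0.779, -0.0, -0.001]
ft_force: [-0.4, 0.3, -3.3]
grip_width: 0.507
grasp_force: 61.8
```

Run:
```python
from h import *
plan(.6615,-.2225,.05,12.4)
```

```text
t 12.38 P [ 0.6614 -0.2208  0.1798] thy 12.37 tilt 0.12 j7 0.66 w 0.507
call 0 [-0.011  -0.0019  0.8654] -0.001 dist mm 130
```

Emit:
carry_out:
  deltas:
    - [-0.01,0,0.2,0,-0.3]
    - [-0.01,0,0.5,0,-0.3]
    - [-0.01,0,0.75,0,-0.3]
    - [-0.01,0,0.86,0,-0.3]
    - [-0.01,0,0.86,0,-0.3]
    - [-0.01,0,0.86,0,-0.3]

```text
clock: 13.12
position: [0.6633, -0.2223, 0.0542]
ee_rot: [0.626, 0.78, 0.001, 0.001]
ft_force: [0.1, -0.4, -2.4]
grip_width: 0.502
grasp_force: 61.7
```

Run:
```python
from h import *
plan(.6615,-.2225,.0355,12.4)
for n in("scene","top"):
    p=camera(n);X=cloud(p); print(topat(p,X,.6615,-.2225,.053,.09,.008))
    if n=="scene": cv2.imwrite("pics/a1.png",cv2.resize(p["img"][200:330,130:260,::-1],None,fx=4,fy=4))
```

```text
t 13.12 P [ 0.6633 -0.2223  0.0542] thy 12.45 tilt 0.15 j7 0.7 w 0.502
call 0 [ 0.0011 -0.0121  0.1248] 0.0017 dist mm 19
(144, (array([ 0.688 , -0.2515]), array([16.9, 58.6]), 96.8), array([ 0.6907, -0.2522,  0.0549]))
(19, (array([ 0.6631, -0.1773]), array([8.3, 9.6]), 88.2), array([ 0.663 , -0.1776,  0.0593]))
```

View pics/a1.png

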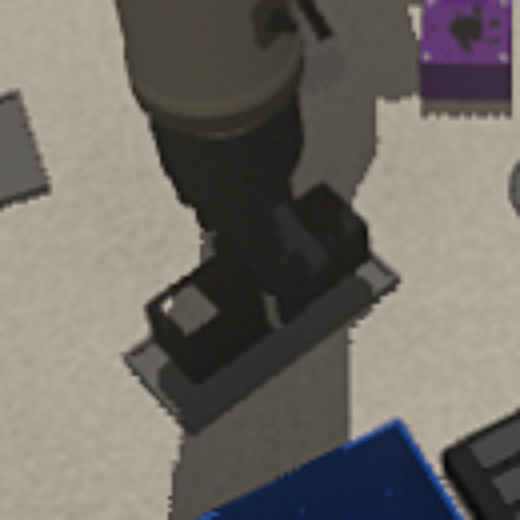

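The adapter hangs lined up over the narrow tray (crop about (260,330)), so I'll lower it.

Emit:
carry_out:
  deltas:
    - [0,-0.01,0.06,0,-0.3]
    - [0,-0.01,0.1,0,-0.3]
    - [0,-0.01,0.125,0,-0.3]
    - [0,-0.01,0.13,0,-0.3]
    - [0,-0.01,0.13,0,-0.3]
    - [0,-0.01,0.13,0,-0.3]

```text
clock: 13.98
position: [0.6605, -0.2224, 0.0353]
ee_rot: [0.626, 0.779, 0.0, -0.001]
ft_force: [-14.2, 6.4, 24.0]
grip_width: 0.503
grasp_force: 65.1
```

Emit:
carry_out:
  deltas:
    - [0,0,-0.01,0,-0.3]
    - [0,0,-0.01,0,-0.3]
    - [0,0,-0.01,0,0.2]
    - [0,0,-0.01,0,0.5]
    - [0,0,-0.01,0,0.9]
    - [0,0,-0.1,0,1]
    - [0,0,-0.4,0,1]
    - [0,0,-0.8,0,1]
    - [0,0,-1,0,1]

```text
clock: 15.1
position: [0.6618, -0.2233, 0.1878]
ee_rot: [0.627, 0.779, 0.001, 0.002]
ft_force: [-0.5, 0.0, 0.5]
grip_width: 1.002
grasp_force: 0.0
```

Run:
```python
from h import *
for n in("scene","top"):
    p=camera(n);X=cloud(p); print(topat(p,X,.6615,-.2225,.041,.09),topat(p,X,.478,-.160,.114),topat(p,X,.482,-.1555,.076))
plan(.478,-.16,.18,-6.6)
```

```text
(940, (array([ 0.6606, -0.2206]), array([ 47. , 129.6]), 103.1), array([ 0.6628, -0.2229,  0.0411])) None (39, (array([ 0.4995, -0.1337]), array([10.5, 36.6]), 164.6), array([ 0.5014, -0.1348,  0.0754]))
(753, (array([ 0.6581, -0.2113]), array([ 44.4, 113.9]), 103.2), array([ 0.6574, -0.2051,  0.0409])) (132, (array([ 0.4807, -0.1505]), array([19.8, 38.4]), 156.3), array([ 0.4798, -0.1516,  0.1142])) (321, (array([ 0.4818, -0.1492]), array([48.6, 60.2]), 172.8), array([ 0.4861, -0.1413,  0.0761]))
t 15.2 P [ 0.6626 -0.2236  0.1885] thy 12.42 tilt 0.44 j7 0.67 w 0.999
call 0 [ 0.3393 -0.5552  0.0284] 0.317 dist mm 98
call 1 [ 0.2429 -0.6037  0.0284] 0.317 dist mm 98
```

The adapter is in its tray. The roller is next.

Emit:
carry_out:
  deltas:
    - [0.17,-0.28,0,0.16,1]
    - [0.34,-0.56,0,0.32,1]
    - [0.45,-0.85,0,0.48,1]
    - [0.55,-1,0,0.63,1]
    - [0.55,-1,0,0.63,1]
    - [0.55,-1,0,0.63,1]
  force: 30

```text
clock: 15.95
position: [0.4972, -0.1742, 0.183]
ee_rot: [0.745, 0.667, 0.0, 0.0]
ft_force: [0.8, 0.6, -0.2]
grip_width: 1.001
grasp_force: 0.0
```

Run:
```python
from h import *
plan(.478,-.16,.106,-6.6)
```

```text
t 15.95 P [ 0.4972 -0.1742  0.183 ] thy -6.39 tilt 0.05 j7 0.25 w 1.001
call 0 [ 0.0798 -0.1375  0.5136] 0.0071 dist mm 81
```

Emit:
carry_out:
  deltas:
    - [0.08,-0.14,0.05,0,1]
    - [0.08,-0.14,0.2,0,1]
    - [0.08,-0.14,0.35,0,1]
    - [0.08,-0.14,0.45,0,1]
    - [0.08,-0.14,0.51,0,1]
    - [0.08,-0.14,0.51,0,1]
    - [0.08,-0.14,0.51,0,0.3]

```text
clock: 16.82
position: [0.4775, -0.1601, 0.1069]
ee_rot: [0.746, 0.666, 0.0, 0.0]
ft_force: [0.1, 0.6, -0.3]
grip_width: 0.822
grasp_force: 0.0
```

Emit:
carry_out:
  deltas:
    - [0,0,0,0,0]
    - [0,0,0,0,-0.2]
    - [0,0,0,0,-0.2]
    - [0,0,0,0,-0.3]
    - [0,0,0,0,-0.3]
    - [0,0,0,0,-0.3]

```text
clock: 17.58
position: [0.4775, -0.16, 0.1069]
ee_rot: [0.746, 0.666, 0.0, 0.0]
ft_force: [-1.8, 0.5, 6.3]
grip_width: 0.456
grasp_force: 29.9
```

Emit:
carry_out:
  deltas:
    - [0,0,-0.05,0,-0.3]
    - [0,0,-0.2,0,-0.3]
    - [0,0,-0.4,0,-0.3]
    - [0,0,-0.4,0,-0.3]

```text
clock: 18.08
position: [0.4781, -0.1603, 0.1684]
ee_rot: [0.746, 0.666, 0.001, 0.001]
ft_force: [0.3, -0.5, -1.1]
grip_width: 0.458
grasp_force: 30.4
```

Run:
```python
from h import *
plan(.6658,-.0204,.16,0)
```

```text
t 18.07 P [ 0.4781 -0.1603  0.1684] thy -6.47 tilt 0.21 j7 0.21 w 0.458
call 0 [0.5337 0.569  0.0278] -0.1078 dist mm 117
call 1 [0.5008 0.5982 0.0278] -0.1078 dist mm 117
```

Emit:
carry_out:
  deltas:
    - [0.15,0.16,0,0,-0.3]
    - [0.35,0.37,0,0,-0.3]
    - [0.53,0.57,0,0,-0.3]
    - [0.75,0.8,0,0,-0.3]
    - [0.95,1,0,0,-0.3]
    - [0.95,1,0,0,-0.3]

```text
clock: 18.82
position: [0.6433, -0.0317, 0.1644]
ee_rot: [0.744, 0.668, -0.001, -0.001]
ft_force: [-0.4, 0.7, -0.4]
grip_width: 0.462
grasp_force: 30.5
```

Run:
```python
from h import *
plan(.6658,-.0204,.045,-6.5)
```

```text
t 18.82 P [ 0.6433 -0.0317  0.1644] thy -6.19 tilt 0.1 j7 0.06 w 0.462
call 0 [0.0908 0.1409 0.7959] 0.0103 dist mm 122
```

Emit:
carry_out:
  deltas:
    - [0.09,0.14,0.1,0,-0.3]
    - [0.09,0.14,0.35,0,-0.3]
    - [0.09,0.14,0.6,0,-0.3]
    - [0.09,0.14,0.76,0,-0.3]
    - [0.09,0.14,0.8,0,-0.3]
    - [0.09,0.14,0.8,0,-0.3]
    - [0.09,0.14,0.8,0,-0.3]

```text
clock: 19.7
position: [0.6652, -0.0244, 0.0476]
ee_rot: [0.746, 0.666, 0.001, 0.001]
ft_force: [-0.2, 0.4, -1.4]
grip_width: 0.458
grasp_force: 30.6
```

Run:
```python
from h import *
plan(.6658,-.0204,.0345,-6.5)
p=camera("scene"); cv2.imwrite("pics/r1.png",cv2.resize(p["img"][170:280,220:330,::-1],None,fx=4,fy=4))
```

```text
t 19.7 P [ 0.6652 -0.0244  0.0476] thy -6.48 tilt 0.11 j7 0.09 w 0.458
call 0 [0.0271 0.0008 0.0874] 0.0008 dist mm 14
```

View pics/r1.png

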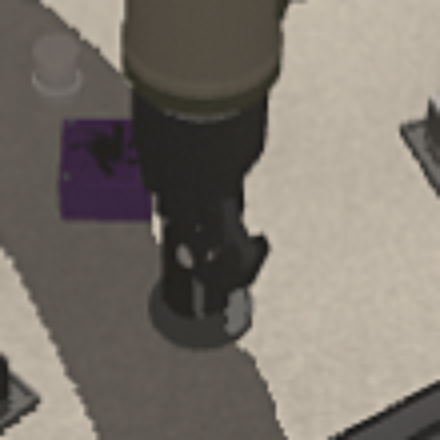

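The roller is over the round tray (crop (200,300)), so I'll lower it.

Emit:
carry_out:
  deltas:
    - [0.03,0,0.04,0,-0.3]
    - [0.03,0,0.07,0,-0.3]
    - [0.03,0,0.09,0,-0.3]
    - [0.03,0,0.09,0,-0.3]
    - [0.03,0,0.09,0,-0.3]

```text
clock: 20.38
position: [0.665, -0.0192, 0.0339]
ee_rot: [0.746, 0.666, 0.0, -0.001]
ft_force: [-7.6, 3.4, 12.8]
grip_width: 0.464
grasp_force: 31.9
```

Emit:
carry_out:
  deltas:
    - [0,0,-0.005,0,-0.3]
    - [0,0,-0.005,0,0]
    - [0,0,-0.005,0,0.3]
    - [0,0,-0.005,0,0.4]
    - [0,0,-0.1,0,0.4]
    - [0,0,-0.4,0,0.6]
    - [0,0,-0.8,0,1]
    - [0,0,-1,0,1]

```text
clock: 21.38
position: [0.6662, -0.0203, 0.1877]
ee_rot: [0.746, 0.666, 0.002, 0.002]
ft_force: [0.4, 0.4, 0.8]
grip_width: 0.996
grasp_force: 0.0
```

Run:
```python
from h import *
for n in("scene","top"):
    p=camera(n);X=cloud(p); print(topat(p,X,.6658,-.0204,.041),topat(p,X,.482,-.1555,.076),topat(p,X,.482,-.148,.038,.09))
plan(.482,-.1555,.16,-6.6)
```

```text
(177, (array([ 0.6654, -0.021 ]), array([37. , 37.1]), 148.7), array([ 0.6664, -0.0213,  0.0403])) (402, (array([ 0.482 , -0.1558]), array([58.6, 62.9]), 173.3), array([ 0.4846, -0.1567,  0.0756])) (245, (array([ 0.4788, -0.1845]), array([55.5, 65.3]), 177.0), array([ 0.4854, -0.1945,  0.0384]))
None (693, (array([ 0.481 , -0.1554]), array([60. , 61.2]), 83.1), array([ 0.481 , -0.1546,  0.0764])) (311, (array([ 0.4814, -0.115 ]), array([33.9, 63.8]), 178.2), array([ 0.4813, -0.1128,  0.0381]))
t 21.48 P [ 0.667  -0.0203  0.1883] thy -6.49 tilt 0.43 j7 0.03 w 1.001
call 0 [-0.5176 -0.5618  0.0943] 0.0019 dist mm 115
call 1 [-0.5182 -0.5613  0.0943] 0.0019 dist mm 115
```

Emit:
carry_out:
  deltas:
    - [-0.25,-0.27,0,0,1]
    - [-0.5,-0.54,0.05,0,1]
    - [-0.75,-0.81,0.1,0,1]
    - [-0.98,-1,0.18,0.01,1]
    - [-0.98,-1,0.18,0.01,1]
    - [-0.98,-1,0.18,0.01,1]
  force: 40

```text
clock: 22.22
position: [0.4999, -0.1484, 0.1561]
ee_rot: [0.748, 0.664, 0.0, 0.0]
ft_force: [-0.3, 0.1, 0.3]
grip_width: 0.998
grasp_force: 0.0
```

Run:
```python
from h import *
plan(.4815,-.1555,.0685,-6.8)
```

```text
t 22.23 P [ 0.4999 -0.1484  0.1561] thy -6.75 tilt 0.05 j7 0.21 w 0.998
call 0 [-0.0614 -0.1163  0.5838] 0.0016 dist mm 90
```

Emit:
carry_out:
  deltas:
    - [-0.06,-0.12,0.05,0,1]
    - [-0.06,-0.12,0.15,0,1]
    - [-0.06,-0.12,0.35,0,1]
    - [-0.06,-0.12,0.5,0,1]
    - [-0.06,-0.12,0.58,0,1]
    - [-0.06,-0.12,0.58,0,1]
    - [-0.06,-0.12,0.58,0,0.2]
    - [-0.06,-0.12,0.58,0,0.2]
    - [-0.06,-0.12,0.58,0,0.2]
    - [-0.06,-0.12,0.58,0,0.2]
    - [-0.06,-0.12,0.58,0,0.2]

```text
clock: 23.6
position: [0.4813, -0.1558, 0.0698]
ee_rot: [0.748, 0.664, 0.001, 0.001]
ft_force: [-0.1, 1.0, 6.4]
grip_width: 0.702
grasp_force: 44.0
```

Emit:
carry_out:
  deltas:
    - [0,0,-0.05,0,0.1]
    - [0,0,-0.2,0,0.1]
    - [0,0,-0.5,0,0.1]
    - [0,0,-0.7,0,0.1]
    - [0,0,-0.7,0,0.1]

```text
clock: 24.22
position: [0.4816, -0.156, 0.1761]
ee_rot: [0.748, 0.664, 0.002, 0.001]
ft_force: [-0.5, 0.8, -1.9]
grip_width: 0.694
grasp_force: 44.0
```

Run:
```python
from h import *
plan(.449,.3513,.17,-9)
```

```text
t 24.23 P [ 0.4816 -0.156   0.1761] thy -6.77 tilt 0.25 j7 0.19 w 0.694
call 0 [ 0.8332 -0.1537  0.0101] 0.0186 dist mm 127
call 1 [ 0.8317 -0.1618  0.0101] 0.0186 dist mm 127
call 2 [ 0.8301 -0.1699  0.0101] 0.0186 dist mm 127
call 3 [ 0.8284 -0.1779  0.0101] 0.0186 dist mm 127
```

Emit:
carry_out:
  deltas:
    - [0.2,-0.04,0,0.02,0.1]
    - [0.5,-0.1,0,0.05,0.1]
    - [0.83,-0.16,0,0.08,0.1]

```text
clock: 24.6
position: [0.4704, -0.0283, 0.1728]
ee_rot: [0.762, 0.648, -0.001, -0.0]
ft_force: [0.5, 0.1, -1.3]
grip_width: 0.694
grasp_force: 43.8
```

Emit:
carry_out:
  deltas:
    - [0.33,-0.06,0,0,0.1]
    - [0.66,-0.11,0,0,0.1]
    - [0.95,-0.15,0,0,0.1]

```text
clock: 24.98
position: [0.4709, 0.1167, 0.1728]
ee_rot: [0.761, 0.649, -0.001, -0.0]
ft_force: [0.8, 0.3, -1.5]
grip_width: 0.697
grasp_force: 43.9
```

Emit:
carry_out:
  deltas:
    - [0.33,-0.05,0,0,0.1]
    - [0.66,-0.1,0,0,0.1]
    - [0.95,-0.15,0,0,0.1]
    - [0.95,-0.15,0,0,0.1]

```text
clock: 25.48
position: [0.4706, 0.2628, 0.1723]
ee_rot: [0.759, 0.651, -0.001, -0.0]
ft_force: [0.1, -0.6, -2.5]
grip_width: 0.693
grasp_force: 43.9
```

Run:
```python
from h import *
plan(.449,.3513,.13,-9)
```

```text
t 25.48 P [0.4706 0.2628 0.1723] thy -8.84 tilt 0.12 j7 -0.69 w 0.693
call 0 [ 0.5611 -0.2331  0.2817] 0.0054 dist mm 100
```

Emit:
carry_out:
  deltas:
    - [0.3,-0.12,0,0,0.1]
    - [0.56,-0.23,0,0,0.1]
    - [0.56,-0.23,0.2,0,0.1]
    - [0.56,-0.23,0.5,0,0.1]
    - [0.56,-0.23,0.75,0,0.1]
    - [0.56,-0.23,0.82,0,0.1]
    - [0.56,-0.23,0.82,0,0.1]
    - [0.56,-0.23,0.82,0,0.1]

```text
clock: 26.48
position: [0.4525, 0.3481, 0.0524]
ee_rot: [0.761, 0.648, 0.001, -0.0]
ft_force: [-0.4, -0.1, -1.5]
grip_width: 0.695
grasp_force: 43.8
```

Run:
```python
from h import *
plan(.449,.3513,.0355,-9)
p=camera("scene"); cv2.imwrite("pics/f1.png",cv2.resize(p["img"][100:210,280:390,::-1],None,fx=4,fy=4))
```

```text
t 26.48 P [0.4525 0.3481 0.0524] thy -9.18 tilt 0.14 j7 -0.8 w 0.695
call 0 [ 0.017  -0.0266  0.1124] -0.0062 dist mm 18
```

View pics/f1.png

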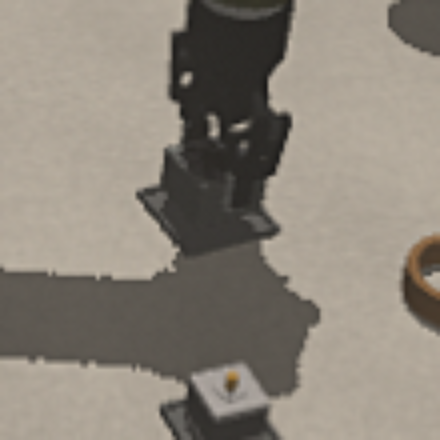

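The fan is over the large square tray (crop (205,205)), so I'll lower it. The motor shows flat in its tray (230,390).

Emit:
carry_out:
  deltas:
    - [0.02,-0.03,0.04,0,0.1]
    - [0.02,-0.03,0.08,0,0.1]
    - [0.02,-0.03,0.11,0,0.1]
    - [0.02,-0.03,0.11,0,0.1]
    - [0.02,-0.03,0.11,0,0.1]

```text
clock: 27.15
position: [0.4475, 0.3515, 0.0347]
ee_rot: [0.761, 0.648, -0.0, -0.0]
ft_force: [-4.2, -1.4, 8.3]
grip_width: 0.697
grasp_force: 45.1
```

Emit:
carry_out:
  deltas:
    - [0,0,0,0,0.5]
    - [0,0,0,0,0.8]
    - [0,0,0,0,1]
    - [0,0,-0.1,0,1]
    - [0,0,-0.4,0,1]
    - [0,0,-0.8,0,1]
    - [0,0,-1,0,1]

```text
clock: 28.02
position: [0.4488, 0.3519, 0.1889]
ee_rot: [0.761, 0.648, 0.003, -0.0]
ft_force: [-0.8, 1.0, -0.5]
grip_width: 1.001
grasp_force: 0.0
```

Run:
```python
from h import *
for n in("scene","top"):
    p=camera(n);X=cloud(p); print(topat(p,X,.449,.3513,.041),topat(p,X,.6658,-.0204,.041),topat(p,X,.6615,-.2225,.041,.09),topat(p,X,.481,-.148,.038,.09))
plan(.481,-.148,.15,-2)
```

```text
(241, (array([0.4488, 0.3509]), array([62.4, 63.4]), 171.3), array([0.4503, 0.3485, 0.0405])) (180, (array([ 0.6656, -0.0213]), array([36.8, 39.7]), 147.0), array([ 0.6669, -0.0213,  0.0403])) (928, (array([ 0.6609, -0.2208]), array([ 46.1, 129.2]), 103.6), array([ 0.6629, -0.2233,  0.0412])) (835, (array([ 0.4809, -0.1531]), array([ 66.1, 118. ]), 87.3), array([ 0.4828, -0.1549,  0.0378]))
(641, (array([0.4478, 0.351 ]), array([61.1, 62.6]), 81.9), array([0.4475, 0.3502, 0.0416])) (217, (array([ 0.6649, -0.0204]), array([36. , 39.7]), 177.6), array([ 0.6641, -0.0203,  0.0413])) (950, (array([ 0.6601, -0.22  ]), array([ 44.2, 131.4]), 103.2), array([ 0.6594, -0.2189,  0.0412])) (1346, (array([ 0.4796, -0.1513]), array([ 64.4, 119.4]), 86.7), array([ 0.4793, -0.1513,  0.0382]))
t 28.12 P [0.4494 0.3526 0.1895] thy -9.19 tilt 0.44 j7 -0.85 w 1.006
call 0 [-0.8151  0.1853  0.0658] -0.0599 dist mm 126
call 1 [-0.8205  0.1596  0.0658] -0.0599 dist mm 126
call 2 [-0.8252  0.1338  0.0658] -0.0599 dist mm 126
call 3 [-0.8289  0.1079  0.0658] -0.0599 dist mm 126
```

Four parts are placed. The module is at (0.480, -0.152), yaw 87°.

Emit:
carry_out:
  deltas:
    - [-0.33,0.07,0,-0.06,1]
    - [-0.66,0.14,0,-0.12,1]
    - [-0.98,0.2,0,-0.2,1]
  force: 70

```text
clock: 28.5
position: [0.4537, 0.1996, 0.1843]
ee_rot: [0.726, 0.688, -0.0, -0.0]
ft_force: [0.4, -1.4, -0.4]
grip_width: 0.998
grasp_force: 0.0
```

Emit:
carry_out:
  deltas:
    - [-0.33,0.03,0.05,0,1]
    - [-0.66,0.06,0.1,0,1]
    - [-1,0.09,0.15,0,1]

```text
clock: 28.88
position: [0.4588, 0.0493, 0.1617]
ee_rot: [0.726, 0.687, 0.0, -0.0]
ft_force: [0.5, -0.4, -0.4]
grip_width: 1.002
grasp_force: 0.0
```

Emit:
carry_out:
  deltas:
    - [-0.33,0.03,0.05,0,1]
    - [-0.66,0.06,0.1,0,1]
    - [-1,0.09,0.15,0,1]
    - [-1,0.09,0.15,0,1]

```text
clock: 29.38
position: [0.4633, -0.1035, 0.139]
ee_rot: [0.729, 0.685, -0.001, 0.0]
ft_force: [0.8, 1.3, -0.7]
grip_width: 1.003
grasp_force: 0.0
```

Run:
```python
from h import *
plan(.4802,-.152,.11,-3)
```

```text
t 29.38 P [ 0.4633 -0.1035  0.139 ] thy -3.53 tilt 0.07 j7 0.13 w 1.003
call 0 [-0.3159  0.1323  0.1934] -0.0176 dist mm 59
```

Emit:
carry_out:
  deltas:
    - [-0.15,0.07,0,-0.02,1]
    - [-0.32,0.13,0.1,-0.02,1]
    - [-0.32,0.13,0.19,-0.02,1]
    - [-0.32,0.13,0.19,-0.02,1]

```text
clock: 29.88
position: [0.4802, -0.1473, 0.1097]
ee_rot: [0.722, 0.691, -0.001, -0.001]
ft_force: [-0.6, 0.1, 0.1]
grip_width: 0.998
grasp_force: 0.0
```

Run:
```python
from h import *
plan(.4802,-.152,.031,-3)
```

```text
t 29.88 P [ 0.4802 -0.1473  0.1097] thy -2.52 tilt 0.15 j7 0.31 w 0.998
call 0 [-0.0316  0.0012  0.5249] 0.016 dist mm 79
```

Emit:
carry_out:
  deltas:
    - [-0.03,0,0.15,0.02,1]
    - [-0.03,0,0.3,0.02,1]
    - [-0.03,0,0.45,0.02,1]
    - [-0.03,0,0.52,0.02,1]
    - [-0.03,0,0.52,0.02,1]
    - [-0.03,0,0.52,0.02,0.2]
    - [-0.03,0,0.52,0.02,0.2]
    - [-0.03,0,0.52,0.02,0.2]
    - [-0.03,0,0.52,0.02,0.2]
    - [-0.03,0,0.52,0.02,0.2]

```text
clock: 31.12
position: [0.4814, -0.153, 0.034]
ee_rot: [0.726, 0.687, 0.001, 0.0]
ft_force: [-2.9, 2.9, 8.8]
grip_width: 0.731
grasp_force: 76.7
```

Emit:
carry_out:
  deltas:
    - [0,0,-0.05,0,0.2]
    - [0,0,-0.2,0,0.2]
    - [0,0,-0.4,0,0.2]
    - [0,0,-0.4,0,0.2]

```text
clock: 31.62
position: [0.4822, -0.1533, 0.0948]
ee_rot: [0.726, 0.687, 0.002, 0.001]
ft_force: [-0.4, 0.1, -3.8]
grip_width: 0.737
grasp_force: 78.4
```

Run:
```python
from h import *
plan(.451,-.365,.09,-5.9)
p=camera("scene");X=cloud(p)
for d in outline_of("place_wide",p)[:1]:
    v,u=np.nonzero(d["region"]); print(rect(onplane(p,np.c_[u,v],.005)[:,:2]))
```

```text
t 31.62 P [ 0.4822 -0.1533  0.0948] thy -3.17 tilt 0.24 j7 0.33 w 0.737
call 0 [-0.7103 -0.0648  0.016 ] 0.0455 dist mm 107
call 1 [-0.7116 -0.0479  0.016 ] 0.0455 dist mm 107
(array([ 0.4533, -0.3652]), array([100.3, 146. ]), 84.0)
```

Emit:
carry_out:
  deltas:
    - [-0.2,-0.01,0,0.02,0.2]
    - [-0.5,-0.04,0,0.04,0.2]
    - [-0.8,-0.06,0,0.06,0.2]
    - [-1,-0.08,0,0.09,0.2]
    - [-1,-0.08,0,0.09,0.2]

```text
clock: 32.35
position: [0.4586, -0.3046, 0.0915]
ee_rot: [0.744, 0.668, -0.001, -0.0]
ft_force: [-0.7, 0.3, -2.2]
grip_width: 0.734
grasp_force: 78.2
```

Run:
```python
from h import *
plan(.4515,-.364,.05,-5.9)
```

```text
t 32.35 P [ 0.4586 -0.3046  0.0915] thy -6.13 tilt 0.15 j7 0.64 w 0.734
call 0 [-0.3986 -0.0051  0.2767] -0.0075 dist mm 73
```

Emit:
carry_out:
  deltas:
    - [-0.2,0,0,0,0.2]
    - [-0.4,0,0,0,0.2]
    - [-0.4,0,0.15,0,0.2]
    - [-0.4,0,0.26,0,0.2]
    - [-0.4,0,0.26,0,0.2]
    - [-0.4,0,0.26,0,0.2]

```text
clock: 33.1
position: [0.4549, -0.3615, 0.054]
ee_rot: [0.742, 0.67, 0.0, 0.0]
ft_force: [-0.1, 0.3, -3.4]
grip_width: 0.734
grasp_force: 78.0
```

Run:
```python
from h import *
plan(.4515,-.364,.0375,-5.9)
p=camera("scene"); cv2.imwrite("pics/p1.png",cv2.resize(p["img"][190:300,50:170,::-1],None,fx=4,fy=4))
```

```text
t 33.1 P [ 0.4549 -0.3615  0.054 ] thy -5.82 tilt 0.01 j7 0.79 w 0.734
call 0 [-0.0191 -0.0208  0.1103] 0.0026 dist mm 17
```

View pics/p1.png

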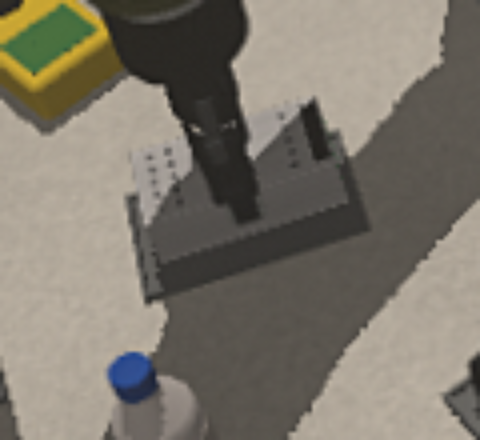

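The module is level and lined up with the wide tray (crop (250,220)), so I'll lower it.

Emit:
carry_out:
  deltas:
    - [-0.02,-0.02,0.04,0,0.2]
    - [-0.02,-0.02,0.08,0,0.2]
    - [-0.02,-0.02,0.1,0,0.2]
    - [-0.02,-0.02,0.11,0,0.2]
    - [-0.02,-0.02,0.11,0,0.2]

```text
clock: 33.78
position: [0.4513, -0.3646, 0.0373]
ee_rot: [0.742, 0.67, 0.0, 0.0]
ft_force: [0.5, 0.4, -3.5]
grip_width: 0.735
grasp_force: 78.2
```

Emit:
carry_out:
  deltas:
    - [0,0,0.01,0,0.2]
    - [0,0,0.01,0,0.2]
    - [0,0,0.01,0,0.6]
    - [0,0,0.01,0,0.8]
    - [0,0,0.01,0,1]
    - [0,0,-0.1,0,1]
    - [0,0,-0.4,0,1]
    - [0,0,-0.8,0,1]
    - [0,0,-1,0,1]
    - [0,0,-1,0,1]

```text
clock: 35.02
position: [0.4522, -0.3656, 0.1908]
ee_rot: [0.742, 0.67, 0.001, 0.002]
ft_force: [0.3, 0.5, -1.0]
grip_width: 1.0
grasp_force: 0.0
```

Run:
```python
from h import *
for n in("scene","top"):
    p=camera(n);X=cloud(p)
    for a in ((.451,-.365,.041,.09),(.6615,-.2225,.041,.09),(.449,.3513,.041),(.6435,.2075,.041),(.6658,-.0204,.041)): print(topat(p,X,*a))
    if n=="top": cv2.imwrite("pics/end.png",p["img"][:,:,::-1])
plan(.45,-.36,.19,-6)
```

```text
(969, (array([ 0.4513, -0.3637]), array([ 68.8, 119.2]), 83.4), array([ 0.4543, -0.3644,  0.0414]))
(923, (array([ 0.6605, -0.2207]), array([ 46.7, 129.7]), 103.7), array([ 0.6628, -0.2229,  0.0411]))
(237, (array([0.4484, 0.3509]), array([61.8, 64.8]), 171.5), array([0.4506, 0.3485, 0.0403]))
(161, (array([0.6446, 0.208 ]), array([43.2, 43.5]), 162.9), array([0.6469, 0.205 , 0.0402]))
(178, (array([ 0.6647, -0.0207]), array([36.9, 38.8]), 147.5), array([ 0.6665, -0.021 ,  0.0402]))
(1310, (array([ 0.4519, -0.3643]), array([ 65. , 121.5]), 84.1), array([ 0.4515, -0.3633,  0.0411]))
(958, (array([ 0.6604, -0.2203]), array([ 44.9, 131. ]), 102.8), array([ 0.6597, -0.2196,  0.0411]))
(639, (array([0.4478, 0.3509]), array([60.8, 62.6]), 80.7), array([0.4475, 0.3501, 0.0416]))
(285, (array([0.6422, 0.2086]), array([42.5, 43. ]), 77.1), array([0.6418, 0.2076, 0.0415]))
(213, (array([ 0.6649, -0.0205]), array([36.2, 40.2]), 178.1), array([ 0.6642, -0.0199,  0.0413]))
t 35.12 P [ 0.4511 -0.3644  0.1876] thy -5.87 tilt 0.04 j7 0.7 w 1.0
call 0 [ 0.0287 -0.0105 -0.0157] 0.0044 dist mm 5
```

View pics/end.png

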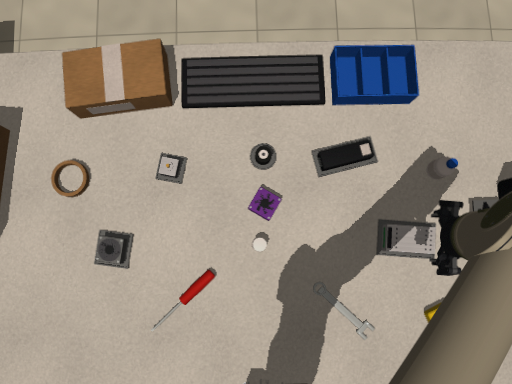

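All five parts sit in their trays: module (410,239), adapter (345,156), fan (114,249), motor (172,167), roller (263,156). The tops are at 41 mm and the gripper is clear, so I'll hand in.

```bash
python3 -c "
from workcell import ticket
print(ticket.hand_in())"
```

```text
the job is handed in; nothing more can be done
None
```

All five parts are set upright and flat in their own trays, within about 3 mm of the tray middles by the last camera check, and the job is handed in at about 35 s; the hand-in returned no verdict.

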